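# Screw a sign holder tight and square, then stand its slate in it

## Task

Set up the price sign beside the half wheels. Screw the oak holder down (clockwise from above) until it has gone clearly stiff on its rubber washer, then carry on only to the next position where its slot lies parallel to the front edge of the case, so as not to crush the washer. Then take the dark slate from the rack and slide it gently down into the slot, fully home, leaving the white board and everything else where it is.

Things in the scene. Friction and masses are not known exactly. Their poses are not given: they have to be found in the camera images.
- stand: Fixed satin aluminium sign stand: round foot 88 mm across, column 38 mm across at its head, 38 mm high. Origin at the centre of its underside; z is the axis of the screw.
- washer (a point): Point 41 mm above the stand's origin, in the black rubber washer, 35 mm across. Washers differ: top 42.3 to 43.8 mm above the stand's origin. Free turning takes 0.04 N m; each quarter turn on the washer adds 15 N and some 0.1 N m. Read at rest after a sweep of 0.7 rad or more: free under 0.02, biting over 0.035 (0.08 at 17 N). Short quick moves unwind it. Let go, it springs back up to 3 degrees. Right: 3 to 44 N.
- holder: Oak block 40 (x) x 112 (y) x 34 (z) mm, already on its thread but loose. Origin on the screw axis at the underside of its brass insert, 8 mm below the block's underside, at first 43.8 to 44.5 mm above the stand's origin. Sinks 4 mm per turn clockwise from above; no hard stop; looks alike after half a turn; stays where left. Grip across its 40 mm width, at the middle.
- slot_floor (a point): Centre of the floor of the holder's slot, 27 mm above the holder's origin. The slot is 12 mm wide (along x), 94 mm long (along y), 15 mm deep and open at the top. Axes as the holder's.
- slate: Loose dark slate sign, 10 (x) x 90 (y) x 60 (z) mm, 0.15 kg or so, the same both sides, standing upright in one of the rack's two slots, its upper 45 mm free. Origin at the centre of its lower edge. Take it across its 10 mm thickness near the top.
- white_board: Loose white ceramic sign of the same size, standing in the rack's other slot, 64 mm from the slate. Origin at the centre of its lower edge. Stays there.
- rack: Fixed wooden rack block 110 (x) x 106 (y) x 30 (z) mm with two slots along y, 12 x 94 mm and 15 mm deep, at x = -32 and +32 mm. Origin at the centre of its underside.
- case_edge (a point): A point on the front edge of the display case; its y axis runs along that edge (world y).
- half_wheel_0: Loose half wheel of cheese, 75 x 146 x 36 mm, lying right of the stand; leave alone. Origin under its centre.
- half_wheel_1: Loose half wheel of cheese, 74 x 146 x 36 mm, behind the other one; leave alone. Origin under its centre.
- price_stand: Loose small price stand with a black card, 42 x 75 x 106 mm, behind the work; leave alone. Origin under its foot.
Things that resemble listed ones, but are neither listed nor needed, are in the scene too. Leave any orange look-alike of the slate alone.

How it is judged:
By the outcome, as a careful person would: the job done as asked, in the order asked, and still so for the second after the job is handed in, with the robot touching nothing.
It also fails if it takes over 72 s, if anything falls off the work surface, if the arm or the gripper's body presses on something with over 40 N, if the wrist force passes 120 N, or if a joint passes its speed limit or range.

## Robot

A 6-joint arm with a two-finger parallel gripper is mounted at the origin on a cart in front of the work surface, level with it; the furniture and walls round the work are solid. World frame = base frame: x ahead of the robot, y to its left, z up, the work surface at z = 0. Lengths are in m, angles in degrees, forces in N, time in s.
With the tool pointing down it reaches from about 0.375 to 0.9 m from the base axis. Payload 3.1 kg.
Tool frame: the origin (TCP) lies where the fingers leave the gripper's body, on its centre line; the fingertips stand 70 mm ahead of it and the grasp point (between the pads) lies 51 mm ahead of it; z points along the fingers, y is the line along which they close (so a half turn about z gives the same grasp; the last joint's range is limited). The gripper opens to 87 mm and grips with 3 to 60 N. Pads are 19 mm wide; open, the fingers measure 117 mm over their backs; the gripper's body (75 mm by 190 mm) begins 51 mm behind the grasp point.
Start: joints at [-76.175, 30.224, 82.088, -0, 67.689, -10.227], TCP at [0.255, -0.571, 0.292] pointing down, gripper open.
Joint ranges: [-176.69, 176.69], [-43.24, 126.21], [12.49, 139.97], [-82, 262], [0, 151.66], [-163.58, 163.58]. Speed limits (degrees/s): [159.86, 159.86, 180, 180, 180, 180].

## Interface

Orientations are given as a 3x3 rotation matrix whose columns are the frame's x, y, z axes.
In Python, from rig import readout, capture, calibration, bot, look_for gives the robot as it stands. The module is installed in compiled form; this text tells all that it offers.
- The arm moves only by the shell command python3 -m pendant 'ROWS'. ROWS is JSON, a list of rows, each a list of 7 numbers: the shift along the tool's x, y, z normalised to -1 to 1, where 1 is 200 mm, then the turn, a rotation vector about the tool's x, y, z normalised to -1 to 1, where 1 is 180 degrees, then the closure, from -1 (fully open) to 1 (shut). In form: [[dx, dy, dz, ax, ay, az, grip], ...]. A call has 1 to 8 rows; each row is the pose to reach, as a shift and turn from the pose commanded when the call began, along the tool's axes at that moment, turning the shorter way round; what a row does not reach only later rows make up. A row lasts 1/10 s, in which the tool goes at most 50 mm and 8.59 degrees, less where a joint would pass 70% of its speed; a pose out of reach is approached as far as the arm can. A call with a number of a shift or a turn outside -1 to 1 is refused whole. A call with a gripper value outside its range is refused whole. The fingers move at their own pace and stop on an object; the grip force is fixed at half the most. Time passes only in rows, so rows that repeat a pose let the fingers close. It gives the time, the measured TCP pose, the force, the opening and the grip force at its end, in the units of the state.
- readout.read_state(): the state, without advancing time (a new reading comes with each control period).
- capture(name): name is "scene" or "side" or "wrist"; returns (picture, depth): 480x640x3 uint8, red, green, blue; 480x640 float32, m along the optical axis (not along the pixel's ray), 0 where there is no reading.
- calibration(name): a dict with "mtx" (3x3 intrinsics, pixels), "T" (4x4, takes a point from camera to world coordinates); the wrist camera has in their place "mount" (4x4, takes a point from camera to tool coordinates, whose origin is the TCP and whose axes are the flange's). Camera axes: x right, y down, z forward; pixel columns grow to the right and rows downward; lengths in m; the calibration is good to about 2 mm. A picture is of the moment at which its call begins: read the wrist's pose just before it. calibration takes no time and is no camera call.
- bot.hand_in(): hands the job in; it is judged then, once.
Trained networks look in the newest picture that a camera, given by its name, has taken for a name from the list of things; names that differ only in an ending like _2 or _b are one class to them, and where a whole thing is asked for, a point or a joint stands for the part that bears it (a point fixed in the world has none). Each returns a list of dicts, best first, with "conf" (0 to 1); they miss things now and then, are a little off and sometimes report something else, mostly with a low value. They report only what shows in the picture. A call takes as long as a camera call. They do not tell look-alikes from the thing itself.
- look_for(thing, camera): "extent" ([left, top, right, bottom] in pixels, round what is visible of it).
The state is a dict: "time_s": time; "joint_positions": joint angles; "qvel": joint speeds; "tau": joint torques, N m; "position": TCP position; "tcp_rot": TCP orientation; "force": force on the tool from outside, world axes, zero at the start; "moment": the same for the moment, N m; "opening": opening from 0.0 (shut) to 1.0 (fully open); "grasp_force": force on a finger pad.
Only numpy, scipy, OpenCV 4.12 (cv2) and the standard library are available. Lean on these libraries where they do the work, as an engineer would, in place of code of your own. Each camera call takes 0.05 s, during which the arm holds its last target. There are 200 camera calls.

## Working session

There is one attempt and no reset: what is moved stays moved. The work goes in short steps, Python scripts to look and compute and a shell command to move; the robot and the scene stay as the last step left them, time stands still between calls to the robot, and variables do not carry over. Pictures are saved under pics/ and viewed, at most 10 in all, crops included, and the job is handed in when it is done.

```bash
mkdir -p pics
cat > h.py <<'E'
import numpy as np, cv2
from rig import readout, capture, calibration, bot, look_for
def cloud(cam):
    s=readout.read_state(); rgb,d=capture(cam); c=calibration(cam); K=np.array(c["mtx"])
    if cam=="wrist":
        T=np.eye(4);T[:3,:3]=s["tcp_rot"];T[:3,3]=s["position"];T=T@np.array(c["mount"])
    else: T=np.array(c["T"])
    v,u=np.mgrid[:480,:640]
    P=np.stack([(u-K[0,2])/K[0,0]*d,(v-K[1,2])/K[1,1]*d,d],-1)@T[:3,:3].T+T[:3,3]
    P[d==0]=np.nan
    return rgb,P
def save(n,rgb): cv2.imwrite("pics/"+n,rgb[...,::-1])
E
python3 - <<'E'
from h import *
s=readout.read_state(); print({k:np.round(v,3).tolist() for k,v in s.items()})
ims=[]
for cam in("scene","side"):
    rgb,P=cloud(cam); np.savez(cam+".npz",rgb=rgb,P=P)
    for t in("holder","stand","slate","white_board","rack","half_wheel_0","price_stand"):
        for r in look_for(t,cam)[:3]:
            e=np.array(r["extent"]).astype(int); c=(e[:2]+e[2:])//2
            p=np.nanmedian(P[max(c[1]-2,0):c[1]+3,max(0,c[0]-2):c[0]+3].reshape(-1,3),0)
            print(cam,t,round(r["conf"],2),e,p.round(3))
    save(cam+"0.png",rgb)
E
```

```text
{'time_s': 0.0, 'joint_positions': [-76.174, 30.281, 82.157, -0.002, 67.691, -10.226], 'qvel': [0.033, -0.113, 0.037, -0.05, 0.021, -0.107], 'tau': [0.001, -44.004, -17.659, 0.064, 0.058, -0.0], 'position': [0.255, -0.57, 0.291], 'tcp_rot': [[0.913, 0.408, -0.001], [0.408, -0.913, 0.002], [0.0, -0.002, -1.0]], 'force': [0.756, -0.409, -0.013], 'moment': [0.02, -0.025, 0.005], 'grasp_force': 0.0, 'opening': 1.0}
scene holder 0.64 [353 205 404 238] [0.568 0.108 0.084]
scene stand 0.79 [355 239 396 259] [0.579 0.101 0.01 ]
scene slate 0.94 [284 260 316 309] [0.502 0.35  0.051]
scene slate 0.8 [185 291 233 343] [0.536 0.505 0.026]
scene white_board 0.7 [317 251 345 296] [0.498 0.286 0.054]
scene rack 0.9 [273 268 359 324] [0.463 0.344 0.043]
scene half_wheel_0 0.86 [396 196 448 222] [ 0.596 -0.055  0.061]
scene half_wheel_0 0.78 [425 209 488 242] [ 0.491 -0.049  0.061]
scene price_stand 0.72 [320 184 343 233] [0.741 0.099 0.051]
scene price_stand 0.61 [285 261 315 308] [0.502 0.35  0.051]
side holder 0.8 [329 179 372 233] [0.591 0.093 0.071]
side stand 0.77 [330 220 370 251] [0.579 0.102 0.011]
side stand 0.34 [396 167 458 212] [ 0.497 -0.048  0.069]
side slate 0.92 [204 359 240 432] [0.535 0.51  0.042]
side slate 0.69 [281 298 332 350] [0.507 0.351 0.053]
side white_board 0.95 [305 275 355 320] [0.505 0.287 0.056]
side rack 0.87 [274 296 365 366] [0.483 0.352 0.055]
side rack 0.57 [304 274 357 319] [0.505 0.287 0.058]
side half_wheel_0 0.98 [349 148 406 188] [ 0.613 -0.05   0.069]
side half_wheel_0 0.71 [397 169 456 212] [ 0.497 -0.043  0.069]
side price_stand 0.57 [276 155 294 215] [0.781 0.044 0.001]
```

View pics/scene0.png

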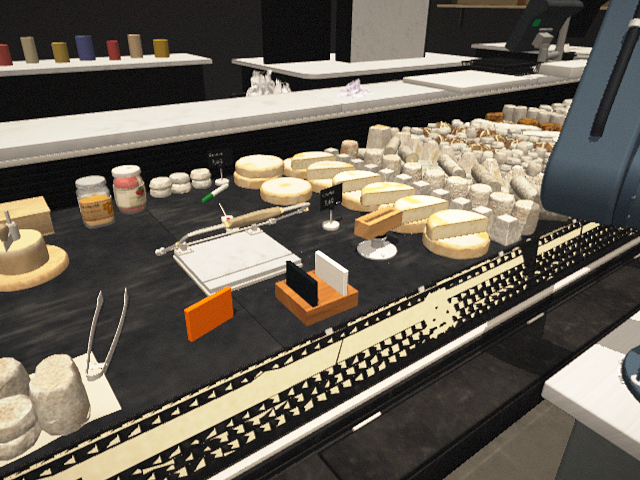

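View pics/side0.png

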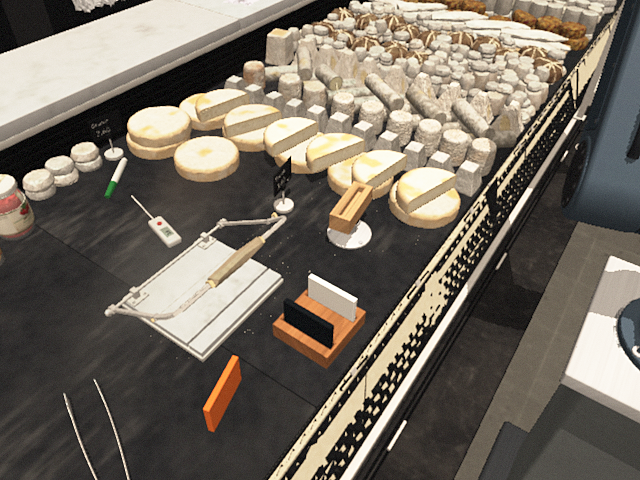

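The dark slate stands in the rack's left slot (scene px 300,283) and the white board in the right slot (331,273). The holder is on its stand at (378,222), turned away from the edge. The orange look-alike is at (209,313). Next I fit the poses from the clouds.

Run:
```python
from h import *
for cam in("scene","side"):
    z=np.load(cam+".npz"); P=z["P"].reshape(-1,3); C=z["rgb"].reshape(-1,3).astype(int)
    def fit(n,c,r,lo,hi,f=None):
        m=(np.hypot(P[:,0]-c[0],P[:,1]-c[1])<r)&(P[:,2]>lo)&(P[:,2]<hi)
        if f is not None: m&=f
        q=P[m]
        if len(q)<10: print(cam,n,len(q));return
        (x,y),(w,h),a=cv2.minAreaRect((q[:,:2]*1000).astype(np.float32))
        ev,V=np.linalg.eigh(np.cov(q[:,:2].T)); d=V[:,1]
        print(cam,n,len(q),"c",round(x,1),round(y,1),"wh",round(w,1),round(h,1),round(a,1),"major yaw",round(np.degrees(np.arctan2(d[1],d[0]))%180,1),"z",np.percentile(q[:,2],[5,50,95]).round(4))
    fit("holder top",(.575,.1),.08,.078,.095)
    fit("foot",(.579,.1),.07,.004,.02)
    fit("table",(.45,.15),.03,-.02,.02)
    fit("slate",(.503,.35),.06,.065,.085,C.max(1)<70)
    fit("slateall",(.503,.35),.06,.04,.085,C.max(1)<70)
    fit("white",(.5,.287),.06,.065,.085,C.min(1)>120)
    fit("racktop",(.5,.32),.1,.024,.034)
    fit("wheels",(.54,-.05),.12,.05,.09)
```

```text
scene holder top 472 c 587.9 89.5 wh 44.4 115.4 8.8 major yaw 98.1 z [0.0788 0.0835 0.0852]
scene foot 471 c 586.0 91.6 wh 81.3 76.9 46.5 major yaw 46.9 z [0.0044 0.0075 0.0148]
scene table 394 c 450.9 149.9 wh 57.4 57.9 26.7 major yaw 105.4 z [-0.0036 -0.0022 -0.0007]
scene slate 247 c 505.7 345.9 wh 10.4 89.3 88.9 major yaw 178.7 z [0.0665 0.0723 0.074 ]
scene slateall 624 c 504.8 346.1 wh 10.7 91.1 89.0 major yaw 179.5 z [0.0424 0.0609 0.0736]
scene white 244 c 505.6 281.2 wh 12.6 93.4 89.2 major yaw 179.1 z [0.0661 0.0717 0.0738]
scene racktop 1292 c 505.9 313.6 wh 111.4 110.1 89.4 major yaw 51.3 z [0.025  0.028  0.0318]
scene wheels 2056 c 575.9 -49.8 wh 219.4 170.7 73.8 major yaw 29.0 z [0.0522 0.0671 0.078 ]
side holder top 777 c 589.8 89.5 wh 41.1 116.9 8.4 major yaw 98.1 z [0.0795 0.0848 0.0871]
side foot 653 c 583.0 96.1 wh 84.9 68.3 50.4 major yaw 51.9 z [0.0046 0.0082 0.0117]
side table 654 c 449.8 149.6 wh 58.3 58.5 68.0 major yaw 103.5 z [-0.0036 -0.001   0.001 ]
side slate 474 c 507.6 346.9 wh 12.1 90.9 89.2 major yaw 178.8 z [0.066  0.0734 0.0756]
side slateall 963 c 507.7 346.9 wh 12.2 91.5 89.0 major yaw 179.1 z [0.0429 0.0644 0.0752]
side white 431 c 506.3 282.9 wh 12.3 90.5 88.7 major yaw 178.8 z [0.0657 0.073  0.0754]
side racktop 2140 c 507.0 314.3 wh 112.3 107.6 88.5 major yaw 36.1 z [0.0259 0.029  0.0318]
side wheels 3062 c 577.5 -47.5 wh 214.4 168.3 74.2 major yaw 21.3 z [0.0539 0.0687 0.0784]
```

```bash
cat >> h.py <<'E'
def rel(x,y,z,yaw):
    "row numbers for target TCP x,y,z (m), tool-x yaw (deg), tool down"
    from scipy.spatial.transform import Rotation as R
    s=readout.read_state(); M=np.array(s["tcp_rot"]); a=np.radians(yaw)
    X=np.array([np.cos(a),np.sin(a),0]); Z=np.array([0,0,-1.]); T=np.stack([X,np.cross(Z,X),Z],1)
    print("rel",(M.T@(np.array([x,y,z])-s["position"])/.2).round(4),(R.from_matrix(M.T@T).as_rotvec()/np.pi).round(4))
def st():
    s=readout.read_state(); M=np.array(s["tcp_rot"])
    print("t",s["time_s"],"p",np.round(s["position"],4),"yaw",np.degrees(np.arctan2(M[1,0],M[0,0])).round(2),"tilt",M[:2,2].round(4),"j",np.round(s["joint_positions"],1),"F",np.round(s["force"],2),"M",np.round(s["moment"],4),"op",round(s["opening"],4),"gf",round(s["grasp_force"],2))
E
R='[[0.957,-0.778,0,0,0,0,-1],[0.957,-0.778,0,0,0,0,-1],[0.957,-0.778,0,0,0,0,-1],[0.957,-0.778,0,0,0,0,-1],[0.957,-0.778,0,0,0,0,-1],[0.957,-0.778,0,0,0,0,-1]]'
python3 -m pendant '[[0.957,-0.778,0,0,0,0,-1],[0.957,-0.778,0,0,0,0,-1],[0.957,-0.778,0,0,0,0,-1],[0.957,-0.778,0,0,0,0,-1],[0.957,-0.778,0,0,0,0,-1],[0.957,-0.778,0,0,0,0,-1]]'
python3 -m pendant '[[0.957,-0.778,0,0,0,0,-1],[0.957,-0.778,0,0,0,0,-1],[0.957,-0.778,0,0,0,0,-1],[0.957,-0.778,0,0,0,0,-1],[0.957,-0.778,0,0,0,0,-1],[0.957,-0.778,0,0,0,0,-1]]'
python3 -m pendant '[[0.957,-0.778,0,0,0,0,-1],[0.957,-0.778,0,0,0,0,-1],[0.957,-0.778,0,0,0,0,-1],[0.957,-0.778,0,0,0,0,-1],[0.957,-0.778,0,0,0,0,-1],[0.957,-0.778,0,0,0,0,-1]]'
python3 -c "
from h import *
st(); rel(.589,.0895,.27,98.3)"
```

```text
time_s: 1.4
position: [0.3672, -0.3448, 0.2922]
tcp_rot: [[0.911, 0.413, -0.001], [0.413, -0.911, 0.004], [0.001, -0.004, -1.0]]
force: [0.1, 0.1, 0.4]
opening: 0.998
grasp_force: 0.0
time_s: 2.0
position: [0.4792, -0.1265, 0.2925]
tcp_rot: [[0.91, 0.414, 0.001], [0.414, -0.91, 0.001], [0.002, -0.0, -1.0]]
force: [-0.4, -1.3, -0.4]
opening: 1.001
grasp_force: 0.0
time_s: 2.6
position: [0.5916, 0.0929, 0.2924]
tcp_rot: [[0.911, 0.412, 0.004], [0.412, -0.911, 0.001], [0.004, 0.0, -1.0]]
force: [-1.2, -0.5, -0.1]
opening: 1.0
grasp_force: 0.0
t 2.6 p [0.5916 0.0929 0.2924] yaw 24.33 tilt [0.0039 0.0014] j [-1.8 28.1 86.1  0.1 65.6 63.8] F [-1.18 -0.46 -0.11] M [-0.0266  0.0595  0.0126] op 1.0 gf 0.0
rel [-0.0192  0.0103  0.1119] [ 0.0009 -0.001  -0.411 ]
```

```bash
python3 -m pendant '[[-0.02,0.01,0.1,0,0,-0.411,-1],[-0.02,0.01,0.1,0,0,-0.411,-1],[-0.02,0.01,0.1,0,0,-0.411,-1],[-0.02,0.01,0.1,0,0,-0.411,-1],[-0.02,0.01,0.1,0,0,-0.411,-1],[-0.02,0.01,0.1,0,0,-0.411,-1],[-0.02,0.01,0.1,0,0,-0.411,-1],[-0.02,0.01,0.1,0,0,-0.411,-1]]' >/dev/null
python3 -m pendant '[[0,0,0,0,0,-0.03,-1],[0,0,0,0,0,-0.03,-1],[0,0,0,0,0,-0.03,-1],[0,0,0,0,0,-0.03,-1]]' >/dev/null
python3 - <<'E'
from h import *
st(); rgb,P=cloud("wrist"); save("w1.png",rgb); np.savez("w1.npz",rgb=rgb,P=P)
print(calibration("wrist")["mount"].round(3) if hasattr(calibration("wrist")["mount"],'round') else calibration("wrist")["mount"])
for t in ("holder","stand"): print(t,[(r["conf"],np.round(r["extent"])) for r in look_for(t,"wrist")[:2]])
q=P.reshape(-1,3); m=(np.hypot(q[:,0]-.589,q[:,1]-.09)<.085)&(q[:,2]>.078)&(q[:,2]<.095)
q=q[m]; print(len(q),np.percentile(q[:,2],[5,50,95]),cv2.minAreaRect((q[:,:2]*1000).astype(np.float32)))
q=P.reshape(-1,3); q=q[(np.hypot(q[:,0]-.589,q[:,1]-.09)<.06)&(q[:,2]>.003)&(q[:,2]<.02)]
print(len(q),cv2.minEnclosingCircle((q[:,:2]*1000).astype(np.float32)))
E
```

```text
t 3.8 p [0.5861 0.0853 0.2722] yaw 98.08 tilt [-0.     -0.0002] j [ -2.5  29.   88.1  -0.   62.8 -10.6] F [ 0.34 -0.34  0.71] M [ 0.0284 -0.1024  0.0003] op 0.9977 gf 0.0
[[ 0.001 -0.954 -0.299  0.081]
 [ 1.     0.001 -0.     0.001]
 [ 0.    -0.299  0.954 -0.093]
 [ 0.     0.     0.     1.   ]]
holder [(0.75, array([300., 157., 352., 296.]))]
stand [(0.79, array([279., 173., 366., 238.]))]
5188 [0.0843083  0.08642746 0.08762948] ((590.00341796875, 85.5950927734375), (40.075923919677734, 112.9659194946289), 8.396265029907227)
1641 ((581.9776611328125, 88.5163345336914), 51.8473014831543)
```

View pics/w1.png

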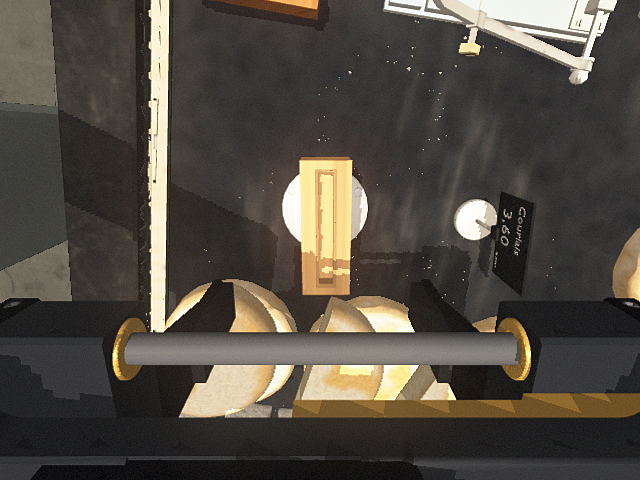

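Run:
```python
from h import *
for f in("scene","side","w1"):
    P=np.load(f+".npz")["P"].reshape(-1,3)
    for lo in (.02,.05):
        q=P[(P[:,2]>lo)&(P[:,2]<.12)&(P[:,0]>.4)&(P[:,0]<.7)&(P[:,1]>-.1)&(P[:,1]<.2)]
        q=q[~((np.abs((q[:,:2]-[.5895,.088])@[np.cos(.147),np.sin(.147)])<.027)&(np.abs((q[:,:2]-[.5895,.088])@[-np.sin(.147),np.cos(.147)])<.063))]
        r=np.hypot(q[:,0]-.5895,q[:,1]-.088); a=np.degrees(np.arctan2(q[:,1]-.088,q[:,0]-.5895))
        print(f,lo,[(b,round(r[(a>=b)&(a<b+15)].min()*1000)) for b in range(-180,180,15) if ((a>=b)&(a<b+15)).sum()>5 and r[(a>=b)&(a<b+15)].min()<.12])
rel(.5895,.088,.123,98.4)
```

```text
scene 0.02 [(-150, 111), (-135, 106), (-120, 107), (-105, 118), (-90, 89), (-75, 92), (-60, 120)]
scene 0.05 [(-150, 112), (-135, 107), (-120, 107), (-90, 89), (-75, 92), (-60, 120)]
side 0.02 [(-150, 109), (-135, 103), (-120, 104), (-105, 114), (-90, 81), (-75, 83), (-60, 106)]
side 0.05 [(-150, 109), (-135, 103), (-120, 106), (-90, 81), (-75, 83), (-60, 109)]
w1 0.02 [(-135, 107), (-120, 108), (-105, 117), (-90, 83), (-75, 84), (-60, 109)]
w1 0.05 [(-135, 107), (-120, 108), (-90, 83), (-75, 85), (-60, 115)]
rel [0.008  0.0188 0.7462] [-0.      0.     -0.0013]
```

```bash
python3 -m pendant '[[0.008,0.019,0.2,0,0,-0.001,-1],[0.008,0.019,0.4,0,0,-0.001,-1],[0.008,0.019,0.6,0,0,-0.001,-1],[0.008,0.019,0.746,0,0,-0.001,-1],[0.008,0.019,0.746,0,0,-0.001,-1],[0.008,0.019,0.746,0,0,-0.001,-1]]' >/dev/null
python3 -c "
from h import *
st()"
python3 -m pendant '[[0,0,0,0,0,0,-1]]' >/dev/null
python3 -c "
from h import *
st()"
python3 -m pendant '[[0,0,0,0,0,0,1],[0,0,0,0,0,0,1],[0,0,0,0,0,0,1],[0,0,0,0,0,0,1],[0,0,0,0,0,0,1],[0,0,0,0,0,0,1],[0,0,0,0,0,0,1],[0,0,0,0,0,0,1]]' > /dev/null
python3 -c "
from h import *
st();rel(.5895,.088,.123,98.4)"
```

```text
t 4.55 p [0.5898 0.0883 0.1231] yaw 98.38 tilt [-0.0004  0.    ] j [ -2.2  41.3  93.4   0.   45.3 -10.6] F [ 0.47 -0.96  0.58] M [-0.0024 -0.0712 -0.0066] op 1.0004 gf 0.0
t 4.65 p [0.5909 0.0883 0.1249] yaw 98.39 tilt [ 0.0037 -0.0001] j [ -2.2  41.2  93.4  -0.   45.2 -10.6] F [-0.13  0.03  0.97] M [ 0.041  -0.0567  0.0539] op 0.9973 gf 0.0
t 5.45 p [0.5891 0.0882 0.123 ] yaw 98.39 tilt [-0.0012 -0.0001] j [ -2.2  41.3  93.5  -0.   45.2 -10.6] F [-0.86 -0.65  1.91] M [-0.0555  0.0529 -0.0148] op 0.4601 gf 30.0
rel [-0.0013  0.0018 -0.0002] [-0.0004 -0.     -0.0001]
```

```bash
cat >> h.py <<'E'
def mz(n=10):
    L=[]
    for i in range(n):
        capture("side"); s=readout.read_state(); L.append(np.r_[s["force"],s["moment"]])
    L=np.array(L); print("F,M mean",L.mean(0).round(3),"se",(L.std(0)/np.sqrt(n)).round(3))
E
python3 -c "
from h import *
mz()"
python3 -m pendant '[[0,0,0.0002,0,0,0.0228,1],[0,0,0.0005,0,0,0.0456,1],[0,0,0.0007,0,0,0.0683,1],[0,0,0.0009,0,0,0.0911,1],[0,0,0.0011,0,0,0.1139,1],[0,0,0.0014,0,0,0.1367,1],[0,0,0.0016,0,0,0.1594,1],[0,0,0.0018,0,0,0.1822,1]]' >/dev/null
python3 -m pendant '[[0,0,0.0002,0,0,0.0228,1],[0,0,0.0005,0,0,0.0456,1],[0,0,0.0007,0,0,0.0683,1],[0,0,0.0009,0,0,0.0911,1],[0,0,0.0011,0,0,0.1139,1],[0,0,0.0014,0,0,0.1367,1],[0,0,0.0016,0,0,0.1594,1],[0,0,0.0018,0,0,0.1822,1]]' >/dev/null
python3 -c "
from h import *
st()"
python3 -m pendant '[[0,0,0.0002,0,0,0.0228,1],[0,0,0.0005,0,0,0.0456,1],[0,0,0.0007,0,0,0.0683,1],[0,0,0.0009,0,0,0.0911,1],[0,0,0.0011,0,0,0.1139,1],[0,0,0.0014,0,0,0.1367,1],[0,0,0.0016,0,0,0.1594,1],[0,0,0.0018,0,0,0.1822,1]]' >/dev/null
python3 -c "
from h import *
st(); mz(); st()"
```

```text
F,M mean [-1.855 -0.908  1.546 -0.11   0.158 -0.018] se [0.196 0.146 0.137 0.011 0.02  0.01 ]
t 7.55 p [0.5898 0.0879 0.1223] yaw 32.65 tilt [ 0.0006 -0.0006] j [-2.2 41.4 93.5 -0.  45.1 55.1] F [-0.82 -2.19  0.65] M [-0.2899  0.2195  0.0706] op 0.4521 gf 30.0
t 8.35 p [0.59   0.0875 0.1219] yaw -0.13 tilt [ 0.0008 -0.0012] j [-2.3 41.4 93.5 -0.1 45.  87.9] F [-1.21 -3.9  -0.3 ] M [-0.3681  0.2261  0.0656] op 0.4592 gf 30.0
F,M mean [-0.791 -5.121  0.072 -0.688  0.133 -0.057] se [0.187 0.152 0.197 0.036 0.009 0.008]
t 8.85 p [0.59   0.0875 0.1219] yaw 0.09 tilt [ 0.0008 -0.0012] j [-2.3 41.4 93.5 -0.1 45.  87.7] F [-0.95 -5.38 -0.75] M [-0.7441  0.1    -0.0299] op 0.4567 gf 30.0
```

```bash
python3 -c "
from h import *
mz(8);mz(8);st()"
```

```text
F,M mean [-0.647 -5.119 -0.24  -0.767  0.13  -0.04 ] se [0.158 0.122 0.169 0.01  0.008 0.013]
F,M mean [-0.282 -5.07  -0.51  -0.751  0.148 -0.042] se [0.168 0.145 0.191 0.011 0.011 0.007]
t 9.65 p [0.59   0.0875 0.1219] yaw 0.09 tilt [ 0.0009 -0.0012] j [-2.3 41.4 93.5 -0.1 45.  87.7] F [ 0.46 -4.6   0.12] M [-0.7133  0.1934 -0.0312] op 0.4563 gf 30.0
```

```bash
python3 -m pendant '[[0,0.0025,0,0,0,0,1],[0,0.005,0,0,0,0,1],[0,0.005,0,0,0,0,1]]' >/dev/null
python3 -c "
from h import *
mz(8);st()"
```

```text
F,M mean [ 1.241 -2.404 -2.245 -0.344 -0.156  0.032] se [0.248 0.183 0.29  0.013 0.015 0.009]
t 10.35 p [0.5899 0.0874 0.1219] yaw 0.0 tilt [0.0009 0.0001] j [-2.3 41.4 93.5  0.  45.  87.7] F [ 1.87 -2.24 -3.58] M [-0.2829 -0.205   0.0555] op 0.4546 gf 30.0
```

```bash
python3 -m pendant '[[0,0,0,0,0,0,-0.5],[0,0,0,0,0,0,-0.5],[0,0,0,0,0,0,-0.5],[0,0,-0.15,0,0,0,-0.5],[0,0,-0.3,0,0,0,-0.5],[0,0,-0.45,0,0,0,-0.5],[0,0,-0.6,0,0,0,-0.5],[0,0,-0.6,0,0,0,-0.5]]' | grep -E "open|force"
python3 -m pendant '[[0,0,0,0,0,-0.35,-1],[0,0,0,0,0,-0.35,-1],[0,0,0,0,0,-0.35,-1],[0,0,0,0,0,-0.35,-1],[0,0,0,0,0,-0.35,-1],[0,0,0,0,0,-0.35,-1],[0,0,0,0,0,-0.35,-1],[0,0,0,0,0,-0.35,-1]]' >/dev/null
python3 -m pendant '[[0,0,0,0,0,-0.35,-1],[0,0,0,0,0,-0.35,-1],[0,0,0,0,0,-0.35,-1],[0,0,0,0,0,-0.35,-1],[0,0,0,0,0,-0.35,-1],[0,0,0,0,0,-0.35,-1],[0,0,0,0,0,-0.35,-1],[0,0,0,0,0,-0.35,-1]]' >/dev/null
python3 -m pendant '[[0,0,0,0,0,-0.3,-1],[0,0,0,0,0,-0.3,-1],[0,0,0,0,0,-0.3,-1],[0,0,0,0,0,-0.3,-1],[0,0,0,0,0,-0.3,-1],[0,0,0,0,0,-0.3,-1],[0,0,0,0,0,-0.3,-1],[0,0,0,0,0,-0.3,-1]]' >/dev/null
cat >> h.py <<'E'
def holder(cam="wrist",c=(.5898,.0873)):
    rgb,P=cloud(cam); q=P.reshape(-1,3); q=q[(np.hypot(q[:,0]-c[0],q[:,1]-c[1])<.075)&(q[:,2]>.074)&(q[:,2]<.095)]
    r=cv2.minAreaRect((q[:,:2]*1000).astype(np.float32))
    ev,V=np.linalg.eigh(np.cov(q[:,:2].T)); print(cam,len(q),"z",np.percentile(q[:,2],[5,50,95]).round(4),np.round(r[0],1),np.round(r[1],1),round(r[2],1),"pca yaw",np.degrees(np.arctan2(V[1,1],V[0,1])).round(2)%180)
    return rgb,P
E
python3 -c "
from h import *
st(); mz(6); rgb,P=holder(); save('w2.png',rgb); holder('side');holder('scene'); rel(.5898,.0873,.1215,180)"
```

```text
force: [0.8, 0.5, -0.1]
opening: 0.752
grasp_force: 0.0
t 13.55 p [0.5888 0.0874 0.241 ] yaw 179.99 tilt [-0.0021  0.0003] j [ -2.3  31.5  89.3   0.   59.3 -92.3] F [ 0.64 -0.05 -0.63] M [ 0.0481 -0.1127 -0.0396] op 0.9988 gf 0.0
F,M mean [ 0.251 -0.006  0.041  0.113 -0.143  0.002] se [0.207 0.252 0.161 0.009 0.012 0.013]
wrist 6276 z [0.0831 0.0853 0.0865] [589.7  86. ] [112.4  40.1] 0.0 pca yaw 0.060000000000002274
side 1011 z [0.0751 0.0832 0.0855] [589.7  89.8] [113.6  45.9] 0.8 pca yaw 179.97
scene 594 z [0.0749 0.0817 0.0837] [588.4  88.5] [ 43.9 115.8] 89.7 pca yaw 0.4199999999999875
rel [-1.400e-03  2.000e-04  6.023e-01] [ 0.      0.     -0.0001]
```

View pics/w2.png

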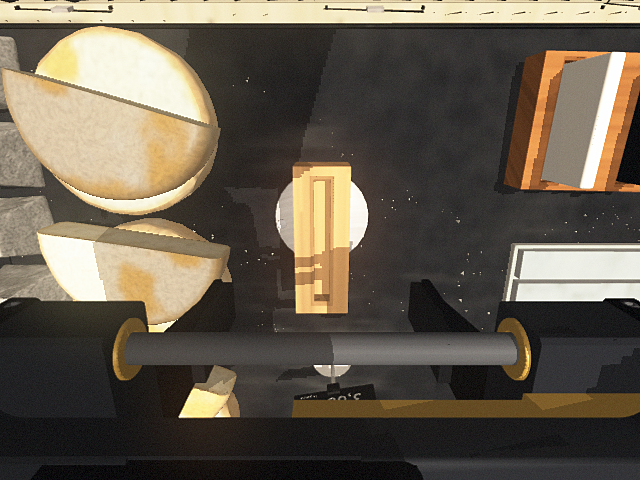

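```bash
python3 -m pendant '[[0,0,0.2,0,0,0,-1],[0,0,0.4,0,0,0,-1],[-0.001,0,0.55,0,0,0,-1],[-0.001,0,0.602,0,0,0,-1],[-0.001,0,0.602,0,0,0,-1],[-0.001,0,0.602,0,0,0,-1]]' >/dev/null
python3 -m pendant '[[0,0,0,0,0,0,1],[0,0,0,0,0,0,1],[0,0,0,0,0,0,1],[0,0,0,0,0,0,1],[0,0,0,0,0,0,1],[0,0,0,0,0,0,1],[0,0,0,0,0,0,1]]' > /dev/null
python3 -c "
from h import *
mz(8); st()"
python3 -m pendant '[[0,0,0.0002,0,0,0.0208,1],[0,0,0.0004,0,0,0.0417,1],[0,0,0.0006,0,0,0.0625,1],[0,0,0.0008,0,0,0.0833,1],[0,0,0.001,0,0,0.1042,1],[0,0,0.0012,0,0,0.125,1],[0,0,0.0015,0,0,0.1458,1],[0,0,0.0017,0,0,0.1667,1]]' >/dev/null
python3 -m pendant '[[0,0,0.0002,0,0,0.0208,1],[0,0,0.0004,0,0,0.0417,1],[0,0,0.0006,0,0,0.0625,1],[0,0,0.0008,0,0,0.0833,1],[0,0,0.001,0,0,0.1042,1],[0,0,0.0012,0,0,0.125,1],[0,0,0.0015,0,0,0.1458,1],[0,0,0.0017,0,0,0.1667,1]]' >/dev/null
python3 -m pendant '[[0,0,0.0002,0,0,0.0208,1],[0,0,0.0004,0,0,0.0417,1],[0,0,0.0006,0,0,0.0625,1],[0,0,0.0008,0,0,0.0833,1],[0,0,0.001,0,0,0.1042,1],[0,0,0.0012,0,0,0.125,1],[0,0,0.0015,0,0,0.1458,1],[0,0,0.0017,0,0,0.1667,1]]' >/dev/null
python3 -c "
from h import *
st(); mz(8);mz(8); st()"
```

```text
F,M mean [-0.028  0.353  0.425  0.154 -0.112 -0.014] se [0.216 0.254 0.19  0.008 0.01  0.017]
t 15.7 p [0.5897 0.0873 0.1216] yaw 180.0 tilt [-0.0001  0.0001] j [ -2.3  41.5  93.5   0.   45.  -92.3] F [-1.26  1.55  0.72] M [ 0.1989 -0.1387 -0.0441] op 0.4571 gf 30.0
t 18.1 p [0.5892 0.0869 0.1206] yaw 89.89 tilt [-0.0012 -0.0009] j [-2.3 41.5 93.6 -0.1 45.  -2.2] F [-2.12  0.09  2.13] M [-1.704e-01 -1.000e-04  1.559e-01] op 0.4572 gf 30.0
F,M mean [-2.529 -2.101  3.02  -0.407  0.213 -0.018] se [0.078 0.225 0.275 0.04  0.029 0.005]
F,M mean [-3.653 -3.723  4.235 -0.641  0.403  0.031] se [0.103 0.178 0.146 0.01  0.013 0.014]
t 18.9 p [0.5893 0.0869 0.1206] yaw 90.03 tilt [-0.0012 -0.0007] j [-2.3 41.5 93.6 -0.1 45.  -2.3] F [-3.25 -3.73  4.45] M [-0.6622  0.4556  0.0827] op 0.4575 gf 30.0
```

```bash
python3 -c "
from h import *
mz(16);mz(14); st()"
```

```text
F,M mean [-3.499 -4.179  4.107 -0.663  0.387  0.043] se [0.109 0.126 0.106 0.005 0.006 0.006]
F,M mean [-3.316 -3.942  4.075 -0.644  0.393  0.027] se [0.144 0.081 0.136 0.009 0.007 0.008]
t 20.4 p [0.5893 0.0869 0.1206] yaw 90.02 tilt [-0.0012 -0.0007] j [-2.3 41.5 93.6 -0.1 45.  -2.3] F [-3.87 -4.05  3.98] M [-0.6186  0.4459  0.0085] op 0.453 gf 30.0
```

```bash
python3 -m pendant '[[0,0,0,0,0,0,-0.5],[0,0,0,0,0,0,-0.5],[0,0,0,0,0,0,-0.5],[0,0,-0.2,0,0,0,-0.5],[0,0,-0.4,0,0,0,-0.5],[0,0,-0.6,0,0,0,-0.5],[0,0,-0.6,0,0,0,-0.5],[0,0,-0.6,0,0,0,-0.5]]' | grep -E "open|force"
python3 -c "
from h import *
st(); holder();holder(); holder('side');holder('scene'); mz(8); rel(.5893,.0869,.1206,90)"
```

```text
force: [-0.4, 0.1, 0.3]
opening: 0.749
grasp_force: 0.0
t 21.2 p [0.5903 0.0876 0.2416] yaw 90.0 tilt [0.0031 0.0002] j [-2.3 31.5 89.2  0.  59.1 -2.3] F [-0.42  0.13  0.25] M [ 0.0245 -0.067   0.031 ] op 0.7492 gf 0.0
wrist 6231 z [0.0821 0.0844 0.0856] [589.9  86. ] [ 40.1 112.1] 0.1 pca yaw 90.17
wrist 6293 z [0.0821 0.0844 0.0856] [590.   85.9] [ 40.1 112.3] 0.1 pca yaw 90.12
side 870 z [0.0754 0.0824 0.0847] [590.   89.8] [115.9  42.5] 89.5 pca yaw 90.15
scene 560 z [0.0748 0.081  0.0828] [588.9  89.2] [115.3  45.1] 90.0 pca yaw 89.77
F,M mean [-0.027 -0.165  0.247 -0.015 -0.08  -0.031] se [0.081 0.122 0.175 0.013 0.008 0.005]
rel [-0.0018 -0.0019  0.5984] [-0.0001 -0.     -0.0001]
```

```bash
cat >> h.py <<'E'
def q6():
    s=readout.read_state(); M=np.array(s["tcp_rot"]); print("t",round(s["time_s"],2),"yaw",np.degrees(np.arctan2(M[1,0],M[0,0])).round(1),"Mz",round(s["moment"][2],3),"tau6",round(s["tau"][5],3))
def tau(n=20):
    L=[]
    for i in range(n):
        capture("side"); s=readout.read_state(); L.append([s["moment"][2],s["tau"][5],*s["force"]])
    L=np.array(L); print("Mz,tau6,F",L.mean(0).round(3),"se",(L.std(0)/np.sqrt(n)).round(3))
E
python3 -m pendant '[[-0.001,0,0.2,0,0,0,-1],[-0.001,0,0.4,0,0,0,-1],[-0.001,0,0.55,0,0,0,-1],[-0.001,0,0.598,0,0,0,-1],[-0.001,0,0.598,0,0,0,-1],[-0.001,0,0.598,0,0,0,-1]]' >/dev/null
python3 -c "
from h import *
tau(4)"
python3 -m pendant '[[0,0,0,0,0,0,1],[0,0,0,0,0,0,1],[0,0,0,0,0,0,1],[0,0,0,0,0,0,1],[0,0,0,0,0,0,1],[0,0,0,0,0,0,1],[0,0,0,0,0,0,1]]' > /dev/null
python3 -c "
from h import *
tau(6)"
python3 -m pendant '[[0,0,-0.0003,0,0,-0.034,1],[0,0,-0.0007,0,0,-0.068,1],[0,0,-0.001,0,0,-0.102,1],[0,0,-0.0014,0,0,-0.136,1],[0,0,-0.0017,0,0,-0.17,1],[0,0,-0.002,0,0,-0.204,1],[0,0,-0.0024,0,0,-0.238,1],[0,0,-0.0027,0,0,-0.272,1]]' >/dev/null
python3 -c "
from h import *
st();q6();tau(12)"
python3 -m pendant '[[0,0,0.0002,0,0,0.0227,1],[0,0,0.0005,0,0,0.0453,1],[0,0,0.0007,0,0,0.068,1]]' >/dev/null; python3 -c "
from h import *
q6()"
python3 -m pendant '[[0,0,0.0002,0,0,0.0227,1]]' >/dev/null; python3 -c "
from h import *
q6()"
python3 -m pendant '[[0,0,0.0002,0,0,0.0227,1]]' >/dev/null; python3 -c "
from h import *
q6()"
python3 -m pendant '[[0,0,0.0002,0,0,0.0227,1]]' >/dev/null; python3 -c "
from h import *
q6()"
python3 -m pendant '[[0,0,0.0002,0,0,0.0227,1]]' >/dev/null; python3 -c "
from h import *
q6()"
python3 -m pendant '[[0,0,0.0002,0,0,0.0227,1]]' >/dev/null; python3 -c "
from h import *
q6()"
python3 -m pendant '[[0,0,0.0002,0,0,0.0227,1]]' >/dev/null; python3 -c "
from h import *
q6()"
python3 -m pendant '[[0,0,0.0002,0,0,0.0227,1]]' >/dev/null; python3 -c "
from h import *
q6()"
python3 -m pendant '[[0,0,0.0002,0,0,0.0227,1]]' >/dev/null; python3 -c "
from h import *
q6()"
python3 -m pendant '[[0,0,0.0002,0,0,0.0227,1]]' >/dev/null; python3 -c "
from h import *
q6();tau(10);tau(12);st()"
```

```text
Mz,tau6,F [-0.002 -0.    -0.107 -0.107  0.149] se [0.013 0.    0.348 0.088 0.114]
Mz,tau6,F [ 0.021  0.01  -1.514 -0.447  0.796] se [0.01  0.    0.277 0.215 0.247]
t 24.4 p [0.5894 0.0872 0.1213] yaw 139.16 tilt [-0.0009  0.0003] j [ -2.3  41.5  93.5   0.   45.  -51.5] F [-2.19  0.07  0.36] M [ 0.0381  0.1366 -0.109 ] op 0.4618 gf 30.0
t 24.4 yaw 139.2 Mz -0.109 tau6 0.606
Mz,tau6,F [ 0.038 -0.011 -1.944  0.406  0.255] se [0.015 0.028 0.147 0.129 0.177]
t 25.3 yaw 126.5 Mz 0.145 tau6 -0.36
t 25.4 yaw 122.5 Mz 0.132 tau6 -0.354
t 25.5 yaw 118.4 Mz 0.128 tau6 -0.35
t 25.6 yaw 114.3 Mz 0.137 tau6 -0.346
t 25.7 yaw 110.2 Mz 0.103 tau6 -0.341
t 25.8 yaw 106.1 Mz 0.13 tau6 -0.337
t 25.9 yaw 102.0 Mz 0.103 tau6 -0.333
t 26.0 yaw 98.0 Mz 0.077 tau6 -0.328
t 26.1 yaw 93.9 Mz 0.183 tau6 -0.324
t 26.2 yaw 89.8 Mz 0.109 tau6 -0.32
Mz,tau6,F [-3.000e-03  2.700e-02 -3.055e+00  1.100e-01  8.700e-02] se [0.014 0.023 0.134 0.122 0.165]
Mz,tau6,F [ 0.04   0.035 -4.746 -0.034  0.41 ] se [0.012 0.002 0.198 0.123 0.118]
t 27.3 p [0.5893 0.0871 0.1209] yaw 89.93 tilt [-0.0011  0.    ] j [-2.3 41.5 93.6 -0.  45.  -2.3] F [-5.62  0.59 -0.01] M [-0.0385  0.7917 -0.0381] op 0.4578 gf 30.0
```

```bash
python3 -m pendant '[[0,0,0,0,0,0,-0.5],[0,0,0,0,0,0,-0.5],[0,0,0,0,0,0,-0.5],[0,0,-0.2,0,0,0,-0.3],[0,0,-0.4,0,0,0,-0.3],[0,0,-0.6,0,0,0,-0.3],[0,0,-0.6,0,0,0,-0.3],[0,0,-0.6,0,0,0,-0.3]]' | grep -E "open|force"
python3 -c "
from h import *
st(); rgb,P=holder();
m=(np.abs(P[...,0]-.5898)<.012)&(np.abs(P[...,1]-.087)<.045)&(P[...,2]>.06)&(P[...,2]<.079)
q=P[m]; print('slot floor',len(q),cv2.minAreaRect((q[:,:2]*1000).astype(np.float32)),np.percentile(q[:,2],[10,50,90]))"
python3 -m pendant '[[0.65,-0.21,0,0,0,0,-0.3],[0.65,-0.21,0,0,0,0,-0.3],[0.65,-0.21,0,0,0,0,-0.3],[0.65,-0.21,0,0,0,0,-0.3]]' >/dev/null
python3 -m pendant '[[0.65,-0.21,0,0,0,0,-0.3],[0.65,-0.21,0,0,0,0,-0.3],[0.65,-0.21,0,0,0,0,-0.3],[0.65,-0.21,0,0,0,0,-0.3]]' >/dev/null
python3 -m pendant '[[0,0,0,0,0,-0.495,-0.15],[0,0,0,0,0,-0.495,-0.15],[0,0,0,0,0,-0.495,-0.15],[0,0,0,0,0,-0.495,-0.15],[0,0,0,0,0,-0.495,-0.15],[0,0,0,0,0,-0.495,-0.15],[0,0,0,0,0,-0.495,-0.15],[0,0,0,0,0,-0.495,-0.15]]' >/dev/null
python3 -m pendant '[[0,0,0,0,0,-0.113,-0.15],[0,0,0,0,0,-0.113,-0.15],[0,0,0,0,0,-0.113,-0.15],[0,0,0,0,0,-0.113,-0.15]]' | grep open
python3 -c "
from h import *
st(); rgb,P=cloud('wrist'); save('w3.png',rgb); q=P.reshape(-1,3); C=rgb.reshape(-1,3)
for n,f in (('dark',C.max(1)<80),('white',C.min(1)>120)):
    for y in (.346,.283):
        m=f&(abs(q[:,0]-.506)<.06)&(abs(q[:,1]-y)<.02)&(q[:,2]>.069)&(q[:,2]<.085)
        if m.sum()>20: r=q[m]; print(n,y,m.sum(),cv2.minAreaRect((r[:,:2]*1000).astype(np.float32)),np.percentile(r[:,2],[5,50,95]))
rel(.5065,.3465,.113,179)"
```

```text
force: [-0.1, -0.6, -0.7]
opening: 0.652
grasp_force: 0.0
t 28.1 p [0.5912 0.087  0.2428] yaw 89.92 tilt [ 0.0056 -0.0002] j [-2.3 31.4 89.1  0.  59.1 -2.3] F [-0.08 -0.6  -0.7 ] M [-0.0607 -0.0835  0.0139] op 0.6521 gf 0.0
wrist 6239 z [0.0821 0.0844 0.0856] [590.   85.9] [ 40.1 112.6] 0.0 pca yaw 90.0
slot floor 1787 ((589.7977905273438, 86.45619201660156), (11.912491798400879, 88.87664031982422), 0.13131509721279144) [0.06874139 0.06960497 0.07054111]
opening: 0.575
t 30.15 p [0.5066 0.3455 0.2397] yaw 178.93 tilt [-0.0016 -0.0014] j [ 23.9  32.9  86.7  -0.   60.5 -65. ] F [0.6  0.07 0.26] M [ 0.0726 -0.1156 -0.0566] op 0.5754 gf 0.0
dark 0.346 1345 ((507.32696533203125, 342.95263671875), (9.467196464538574, 89.84846496582031), 88.74774169921875) [0.07376116 0.07512086 0.07634282]
white 0.283 1607 ((505.6522521972656, 278.8302917480469), (10.571704864501953, 89.21949005126953), 88.68804168701172) [0.07173764 0.07504226 0.07620421]
rel [-0.0011  0.0044  0.6341] [-0.0004 -0.0005 -0.0007]
```

View pics/w3.png

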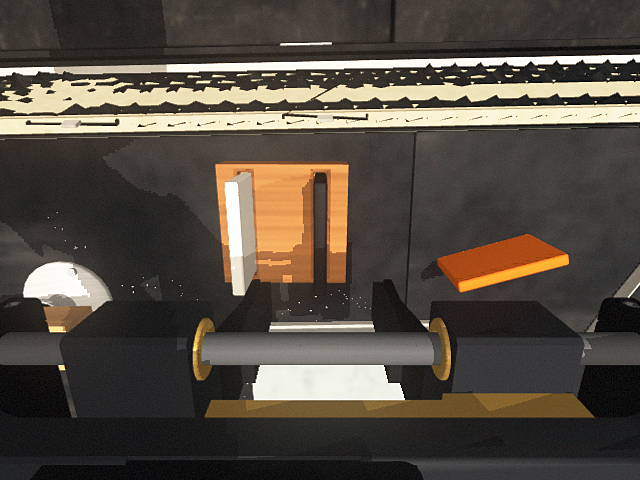

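```bash
python3 -m pendant '[[-0.004,-0.007,0.2,0,0,0.001,-0.15],[-0.004,-0.007,0.4,0,0,0.001,-0.15],[-0.004,-0.007,0.55,0,0,0.001,-0.15],[-0.004,-0.007,0.634,0,0,0.001,-0.15],[-0.004,-0.007,0.634,0,0,0.001,-0.15],[-0.004,-0.007,0.634,0,0,0.001,-0.15]]' >/dev/null
python3 -c "
from h import *
st()"
python3 -m pendant '[[0,0,0,0,0,0,1],[0,0,0,0,0,0,1],[0,0,0,0,0,0,1],[0,0,0,0,0,0,1],[0,0,0,0,0,0,1],[0,0,0,0,0,0,1]]' > /dev/null
python3 -c "
from h import *
st(); mz(6);st()"
```

```text
t 30.8 p [0.5072 0.3454 0.1139] yaw 178.78 tilt [-0.0005 -0.0003] j [ 23.8  43.   91.   -0.   46.  -64.9] F [0.22 0.41 0.73] M [ 0.1055 -0.1257 -0.0226] op 0.5733 gf 0.0
t 31.4 p [0.5068 0.3457 0.1144] yaw 178.86 tilt [ 0.0002 -0.0002] j [ 23.9  43.   91.   -0.   46.  -65. ] F [ 0.02 -4.56 -1.42] M [-1.3576 -0.1421 -0.0973] op 0.114 gf 16.3
F,M mean [-0.104 -1.983  1.265 -0.334 -0.124 -0.038] se [0.126 0.169 0.241 0.045 0.02  0.01 ]
t 31.7 p [0.5068 0.3454 0.1143] yaw 178.85 tilt [-0.0003 -0.0007] j [ 23.9  43.   91.   -0.   46.  -65. ] F [-0.46 -1.73  1.39] M [-0.4929 -0.1224 -0.0218] op 0.1103 gf 29.86
```

```bash
python3 -m pendant '[[0,0,-0.05,0,0,0,1],[0,0,-0.12,0,0,0,1],[0,0,-0.2,0,0,0,1],[0,0,-0.3,0,0,0,1],[0,0,-0.4,0,0,0,1],[0,0,-0.5,0,0,0,1],[0,0,-0.58,0,0,0,1],[0,0,-0.58,0,0,0,1]]' |grep -E "open|posi|force"
python3 -m pendant '[[0,0,0,0,0,0.04,1],[0,0,0,0,0,0.08,1],[0,0,0,0,0,0.12,1],[0,0,0,0,0,0.16,1],[0,0,0,0,0,0.2,1],[0,0,0,0,0,0.24,1],[0,0,0,0,0,0.28,1],[0,0,0,0,0,0.32,1]]' >/dev/null
python3 -m pendant '[[0,0,0,0,0,0.04,1],[0,0,0,0,0,0.08,1],[0,0,0,0,0,0.12,1],[0,0,0,0,0,0.15,1],[0,0,0,0,0,0.174,1],[0,0,0,0,0,0.174,1]]' |grep -E "open|posi|force"
python3 -c "
from h import *
st(); rel(.5897,.0872,.23,90)"
```

```text
position: [0.5082, 0.3469, 0.2339]
force: [0.4, -0.1, -1.7]
opening: 0.112
grasp_force: 29.9
position: [0.5064, 0.3458, 0.2298]
force: [-0.2, -0.1, -1.1]
opening: 0.114
grasp_force: 29.9
t 33.9 p [0.5064 0.3458 0.2298] yaw 89.93 tilt [-0.0008  0.    ] j [23.9 33.6 87.2  0.  59.2 23.9] F [-0.17 -0.06 -1.08] M [ 0.0152 -0.0494  0.0262] op 0.114 gf 29.87
rel [-1.2927  0.4179 -0.0016] [-0.0003 -0.     -0.0004]
```

```bash
python3 -m pendant '[[-0.15,0.05,0,0,0,0,1],[-0.35,0.113,0,0,0,0,1],[-0.55,0.178,0,0,0,0,1],[-0.646,0.209,0,0,0,0,1]]' >/dev/null
python3 -m pendant '[[-0.2,0.065,0,0,0,0,1],[-0.4,0.13,0,0,0,0,1],[-0.55,0.178,0,0,0,0,1],[-0.646,0.209,0,0,0,0,1],[-0.646,0.209,0,0,0,0,1],[-0.646,0.209,0,0,0,0,1],[-0.646,0.209,0,0,0,0,1]]' >/dev/null
python3 - <<'E'
from h import *
st(); rel(.5897,.0872,.23,90)
for cam in("wrist","side","scene"):
    rgb,P=cloud(cam); save(cam+"5.png",rgb); q=P.reshape(-1,3); C=rgb.reshape(-1,3)
    m=(C.max(1)<90)&(np.abs(q[:,0]-.59)<.03)&(np.abs(q[:,1]-.087)<.07)&(q[:,2]>.125)&(q[:,2]<.165)
    if m.sum()>20: r=q[m]; print(cam,"slate",m.sum(),cv2.minAreaRect((r[:,:2]*1000).astype(np.float32)),np.percentile(r[:,2],[1,50,99]).round(4),np.percentile(r[:,1],[.5,99.5]).round(4),np.percentile(r[:,0],[1,99]).round(4))
    m=(np.hypot(q[:,0]-.59,q[:,1]-.087)<.075)&(q[:,2]>.078)&(q[:,2]<.095)
    r=q[m]; print(cam,"holder",m.sum(),cv2.minAreaRect((r[:,:2]*1000).astype(np.float32)))
E
```

```text
t 35.0 p [0.5894 0.0883 0.23  ] yaw 90.01 tilt [-0.001   0.0006] j [-2.2 32.4 89.8  0.  57.9 -2.3] F [-0.75  0.46 -0.99] M [ 0.0336 -0.0795  0.006 ] op 0.1141 gf 29.87
rel [-0.0053  0.0013 -0.0001] [-0.0003 -0.0002  0.    ]
wrist slate 353 ((590.1257934570312, 114.04429626464844), (27.42705726623535, 36.221649169921875), 0.5525752305984497) [0.1365 0.1582 0.1649] [0.0959 0.132 ] [0.577  0.6033]
wrist holder 4284 ((589.8786010742188, 102.14823913574219), (79.82579040527344, 40.143062591552734), 89.98114013671875)
side slate 360 ((582.7703247070312, 92.23218536376953), (92.10575866699219, 14.644113540649414), 85.84146118164062) [0.1322 0.1475 0.1649] [0.0473 0.1372] [0.5768 0.5923]
side holder 742 ((590.2135009765625, 89.20889282226562), (41.85832977294922, 116.08111572265625), 0.025359755381941795)
scene slate 496 ((581.5805053710938, 90.751953125), (91.39009857177734, 16.41189193725586), 87.26374816894531) [0.1316 0.1476 0.1645] [0.0453 0.1354] [0.5745 0.5901]
scene holder 416 ((588.53125, 87.64191436767578), (114.46314239501953, 44.72248077392578), 89.0669174194336)
```

View pics/wrist5.png

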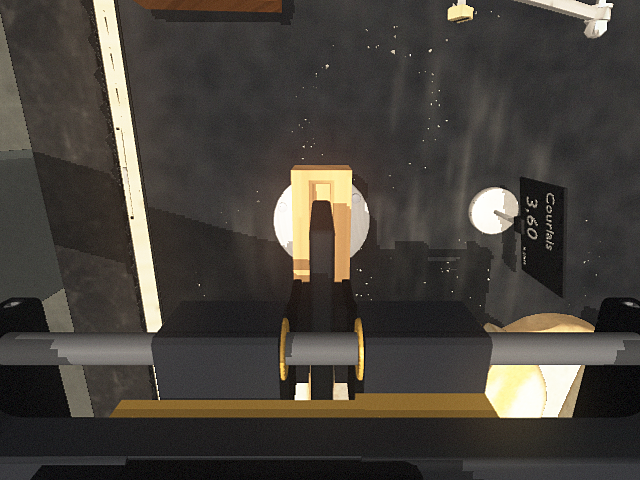

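View pics/side5.png

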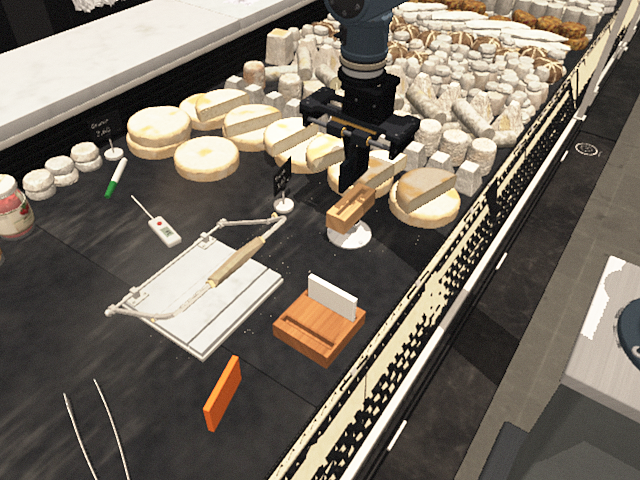

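```bash
python3 -m pendant '[[-0.0145,0.001,0.04,0,0,0,1],[-0.0145,0.001,0.1,0,0,0,1],[-0.0145,0.001,0.15,0,0,0,1],[-0.0145,0.001,0.19,0,0,0,1],[-0.0145,0.001,0.2,0,0,0,1],[-0.0145,0.001,0.2,0,0,0,1]]' |grep -E "posi|force"
python3 - <<'E'
from h import *
st()
for cam in("side","scene"):
    rgb,P=cloud(cam); save(cam+"6.png",rgb[150:280,280:440].repeat(4,0).repeat(4,1)); q=P.reshape(-1,3); C=rgb.reshape(-1,3)
    m=(C.max(1)<90)&(np.abs(q[:,0]-.59)<.03)&(np.abs(q[:,1]-.087)<.07)&(q[:,2]>.094)&(q[:,2]<.125)
    r=q[m]; print(cam,"slate",m.sum(),np.percentile(r[:,1],[.5,99.5]).round(4),np.percentile(r[:,0],[1,50,99]).round(4))
    m=(np.hypot(q[:,0]-.59,q[:,1]-.087)<.075)&(q[:,2]>.078)&(q[:,2]<.089)&(C[:,0]>110)
    r=q[m]; print(cam,"holder",m.sum(),np.percentile(r[:,1],[.5,99.5]).round(4))
E
python3 -m pendant '[[0,0,0.015,0,0,0,1],[0,0,0.03,0,0,0,1],[0,0,0.04,0,0,0,1],[0,0,0.05,0,0,0,1],[0,0,0.05,0,0,0,1],[0,0,0.05,0,0,0,1]]' |grep -E "posi|force"
python3 -c "
from h import *
mz(5);st()"
```

```text
position: [0.59, 0.0843, 0.1894]
force: [0.3, -0.5, -1.1]
grasp_force: 29.9
t 35.75 p [0.59   0.0843 0.1894] yaw 89.92 tilt [-0.0014  0.0001] j [-2.6 35.6 91.5  0.  53.  -2.5] F [ 0.31 -0.54 -1.12] M [-0.0223 -0.1179  0.0242] op 0.1146 gf 29.87
side slate 317 [0.044  0.1331] [0.5769 0.5861 0.5945]
side holder 482 [0.0336 0.1472]
scene slate 439 [0.0425 0.1316] [0.576  0.5854 0.5925]
scene holder 328 [0.0331 0.1455]
position: [0.5902, 0.085, 0.1815]
force: [-1.9, 3.5, 6.9]
grasp_force: 30.0
F,M mean [-1.808  2.268  6.751  0.093  0.33   0.044] se [0.269 0.165 0.074 0.007 0.01  0.01 ]
t 36.7 p [0.5902 0.085  0.1815] yaw 89.94 tilt [0.0005 0.0007] j [-2.5 36.2 91.8  0.1 51.9 -2.5] F [-2.3   2.24  7.06] M [0.1051 0.3492 0.0498] op 0.1147 gf 30.0
```

View pics/side6.png

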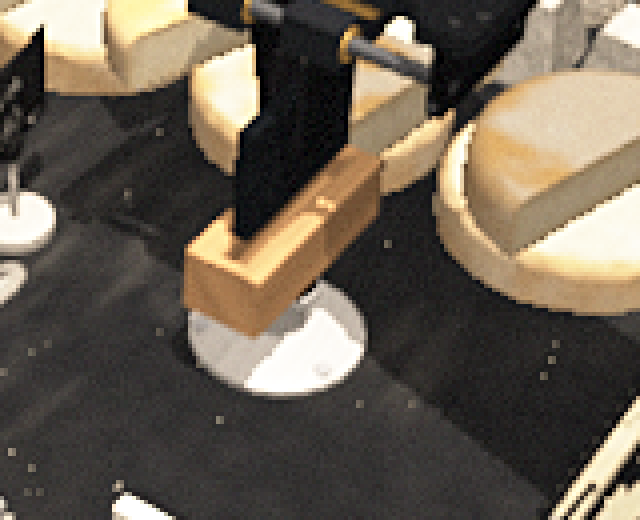

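```bash
python3 -m pendant '[[0,0,-0.025,0,0,0,1],[0.009,-0.002,-0.025,0,0,0,1],[0.009,-0.002,-0.025,0,0,0,1],[0.009,-0.002,-0.01,0,0,0,1],[0.009,-0.002,0.0,0,0,0,1],[0.009,-0.002,0.01,0,0,0,1],[0.009,-0.002,0.01,0,0,0,1]]' |grep -E "posi|force"
python3 -c "
from h import *
mz(6);st()"
```

```text
position: [0.5896, 0.0862, 0.1775]
force: [0.2, 1.2, -1.9]
grasp_force: 30.0
F,M mean [-0.019  0.621 -1.232  0.144 -0.069 -0.013] se [0.167 0.239 0.236 0.01  0.015 0.007]
t 37.7 p [0.5898 0.0862 0.1782] yaw 89.92 tilt [-0.0002  0.0001] j [-2.4 36.5 91.9  0.  51.6 -2.3] F [-0.4   0.38 -1.4 ] M [0.1785 0.0031 0.0055] op 0.112 gf 30.0
```

```bash
python3 -m pendant '[[0,0,0.01,0,0,0,1],[0,0,0.02,0,0,0,1],[0,0,0.03,0,0,0,1],[0,0,0.038,0,0,0,1],[0,0,0.038,0,0,0,1]]' |grep -E "posi|force"
python3 -m pendant '[[0,0,0.0025,0,0,0,1],[0,0,0.005,0,0,0,1],[0,0,0.005,0,0,0,1],[0,0,0.005,0,0,0,1]]' |grep -E "posi|force"
python3 -c "
from h import *
mz(4)"
python3 -m pendant '[[0,0,0.0025,0,0,0,1],[0,0,0.005,0,0,0,1],[0,0,0.005,0,0,0,1],[0,0,0.005,0,0,0,1]]' |grep -E "posi|force"
python3 -c "
from h import *
mz(4);st()"
```

```text
position: [0.5899, 0.0861, 0.1703]
force: [-0.3, 0.2, -1.1]
grasp_force: 30.0
position: [0.5899, 0.0862, 0.1696]
force: [-1.1, 0.9, -0.5]
grasp_force: 30.0
F,M mean [-0.046  0.965 -0.711  0.192 -0.129  0.025] se [0.229 0.203 0.071 0.009 0.021 0.013]
position: [0.59, 0.0861, 0.1689]
force: [-0.2, 0.8, 3.7]
grasp_force: 30.0
F,M mean [-0.476  0.677  3.718  0.276  0.096  0.016] se [0.021 0.136 0.25  0.02  0.018 0.024]
t 39.4 p [0.59   0.0861 0.1689] yaw 89.92 tilt [ 0.0004 -0.    ] j [-2.4 37.3 92.2 -0.  50.4 -2.3] F [-0.44  0.32  4.4 ] M [ 0.2348  0.1346 -0.0595] op 0.115 gf 30.0
```

```bash
python3 -m pendant '[[0,0,0.003,0,0,0,1],[0,0,0.003,0,0,0,0.5],[0,0,0.0,0,0,0,0.2],[0,0,0,0,0,0,0],[0,0,0,0,0,0,0],[0,0,0,0,0,0,0],[0,0,-0.1,0,0,0,0],[0,0,-0.2,0,0,0,0]]' |grep -E "posi|force|open"
python3 -m pendant '[[0,0,-0.2,0,0,0,0],[0,0,-0.4,0,0,0,0],[0,0,-0.5,0,0,0,0],[0,0,-0.5,0,0,0,0],[0,0,-0.5,0,0,0,0]]' |grep -E "posi|force|open"
python3 - <<'E'
from h import *
st()
for cam in("wrist","side","scene"):
    rgb,P=cloud(cam); save(cam+"7.png",rgb if cam=="wrist" else rgb[130:280,260:440].repeat(4,0).repeat(4,1)); q=P.reshape(-1,3); C=rgb.reshape(-1,3)
    m=(C.max(1)<100)&(np.abs(q[:,0]-.59)<.03)&(np.abs(q[:,1]-.087)<.07)&(q[:,2]>.094)&(q[:,2]<.15)
    r=q[m]; print(cam,"slate",m.sum(),np.percentile(r[:,1],[.5,99.5]).round(4),np.percentile(r[:,2],[1,50,99]).round(4)); r=r[r[:,2]>.123]
    if len(r)>9: print(cv2.minAreaRect((r[:,:2]*1000).astype(np.float32)))
    m=(np.hypot(q[:,0]-.59,q[:,1]-.087)<.075)&(q[:,2]>.075)&(q[:,2]<.089)&(C[:,0]>110)
    r=q[m]; print(cam,"holder",m.sum(),cv2.minAreaRect((r[:,:2]*1000).astype(np.float32)),np.percentile(r[:,2],[50,95]).round(4))
E
```

```text
position: [0.5894, 0.0861, 0.2082]
force: [0.7, -0.7, 0.7]
opening: 0.494
grasp_force: 0.0
position: [0.5895, 0.0862, 0.3084]
force: [-0.0, -0.7, -0.8]
opening: 0.499
grasp_force: 0.0
t 40.7 p [0.5895 0.0862 0.3084] yaw 89.92 tilt [-0.0002 -0.0001] j [-2.4 26.9 85.4 -0.  67.7 -2.3] F [-0.04 -0.73 -0.75] M [ 0.0054 -0.0465 -0.0139] op 0.4992 gf 0.0
wrist slate 1407 [0.0402 0.1292] [0.1016 0.1293 0.1309]
((590.7673950195312, 84.23834228515625), (9.621521949768066, 89.88916015625), 0.2731947898864746)
wrist holder 3830 ((589.973876953125, 86.0427474975586), (112.0689697265625, 40.05763244628906), 89.96414947509766) [0.0844 0.0856]
side slate 531 [0.0448 0.1343] [0.0948 0.1171 0.1299]
((589.9649047851562, 89.31721496582031), (90.97283935546875, 10.748411178588867), 88.23066711425781)
side holder 524 ((589.7006225585938, 89.60456848144531), (41.35763931274414, 115.75346374511719), 0.1168924868106842) [0.0826 0.0847]Traceback (most recent call last):
  File "<stdin>", line 4, in <module>
  File "h.py", line 4, in cloud
    s=readout.read_state(); rgb,d=capture(cam); c=calibration(cam); K=np.array(c["mtx"])
                                  ~~~~~~~^^^^^
ValueError: 200 camera calls are used up
```

View pics/side7.png

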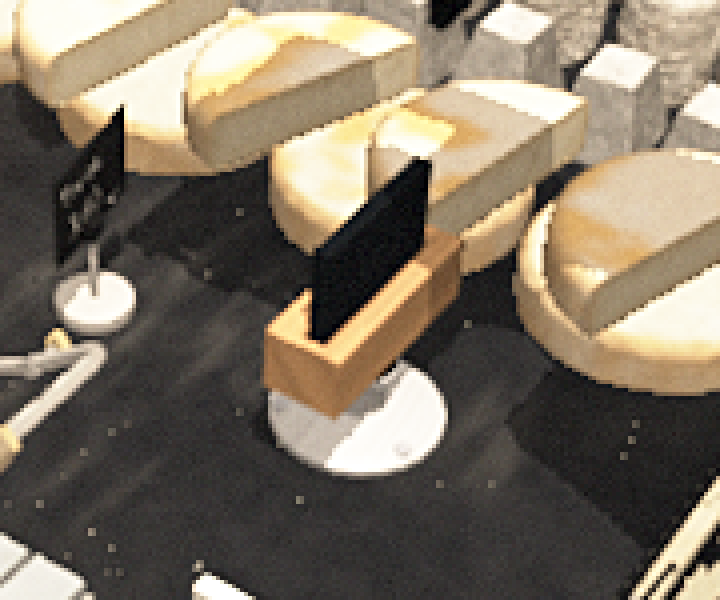

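View pics/wrist7.png

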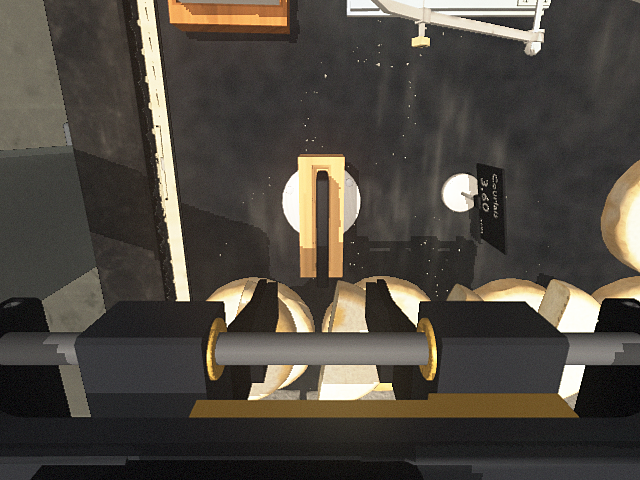

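The slate stands in the slot (wrist px 321,222; side crop 372,250). Its top is at 129 mm, which matches fully home. The holder is parallel to the front edge and the gripper is clear.

```bash
python3 -c "
from rig import bot
print(bot.hand_in())"
```

```text
the job is handed in; nothing more can be done
None
```

I handed the job in at about 41 s: the holder is screwed down onto its washer with the slot parallel to the front edge, and the dark slate is fully home in it. How firmly the washer bites is my best reading, not a certainty: torque at rest was about 0.04 N m, just over the 0.035 limit, but it rose steadily while turning.

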